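Seat the grinding jar on the mill and hold the dial at full speed

TASK

Stand the grinding jar, collar end down, in the round socket on top of the mill, fully home; lower it in, do not drop it, and do not switch the mill on before the jar is in. Then let go of the jar and press the wing of the mill's spring-return dial down with the fingertips, past the first two clicks to the third (full speed), and hold it there against its spring for two seconds or more; the program finishes while still holding it at the third click, without letting go. Do not knock over or shift the other things on the worktop.

Things in the scene. Friction and masses are not known exactly. Their poses are not given: they have to be found in the camera images.
- grinding_jar: clear round jar 119 mm high, standing upright on its blade end, 0.2 to 0.33 kg. Origin at the centre of its underside, z up its axis. From the bottom: dark metal foot 48 mm diameter, 24 mm high, edge chamfered; black ribbed collar 61 mm diameter up to 36 mm; clear body 53 to 55 mm diameter from 36 to 106 mm, domed above. Grip the body about 85 mm above the underside
- mill: appliance fixed on the worktop: round motor base 136 mm diameter, 96 mm high. Origin at the centre of its underside, z up. Its front, a control panel with the dial, faces its own -x (roughly to the robot); the panel is 70 mm wide, its flat front 86 mm before the origin, its top edge 86 mm above the worktop
- mill_socket (a point): centre of the mouth of the round socket on top of the mill, 96 mm above the worktop; axes as the mill's. The bore takes the jar's 48 mm foot with about 2 mm to spare all round, and has a steel lead-in that flares outward over the top 5 mm; it is 22 mm deep
- mill_floor (a point): centre of the socket's floor, 74 mm above the worktop: the jar's underside rests here when fully home (its collar then stands 2 mm above the rim)
- dial_axis (a point): fixed point on the dial's axis at the panel's front, 42 mm above the worktop; the axis runs along the mill's own x. The dial is a 45 mm disc with a wing: a flat bar, 11 mm thick, that points to the mill's own -y (right, seen from the front), 70 mm from axis to end, 20 mm wide along the mill's x, standing 8 to 28 mm proud of the panel
- dial_press (a point): point on the wing's upper side, 56 mm from the dial's axis, midway across its 20 mm width, where closed fingertips press down from above; it moves with the wing. At rest the wing points 0.4 rad above level, at the third click 0.4 rad below: the point is then about 44 mm lower and at about the same distance to the right. Past the wing's end nothing is in the way
- mill_dial (a joint): turn of the dial, rad: 0 at rest (off), growing as the wing is pressed down; clicks at 0.25, 0.55 and 0.80 (full speed), hard stop at 0.86. Springs back when let go. At the press point: 6 N to start, 8 and 9 N to leave the first and second click, less between, 7 to 10 N to hold the third. White dots of growing size on the panel mark off and the clicks; a line on the dial points to them
- cup: small cup with a side handle, 59 mm wide, 80 mm with its handle, 58 mm high; a bystander that may stand near the jar; origin at the centre of its underside
- pepper_tin: small closed tin, 41 mm diameter, 51 mm high; a bystander that may stand near the jar; origin at the centre of its underside
- keys: bunch of keys lying flat, 104 x 111 x 8 mm; a bystander
Things that resemble listed ones, but are neither listed nor needed, are in the scene too. There is more than one size of the grinding_jar; the one meant has the size given above.

How it is judged:
By the outcome, as a careful person would: the job done as asked, in the order asked, and still so for the second after the job is handed in, while the arm keeps its last pose, push and grip.
It also fails if it takes over 69 s, if anything falls off the work surface, if the arm or the gripper's body presses on something with over 40 N, if the wrist force passes 120 N, or if a joint passes its speed limit or range.

ROBOT

A 6-joint arm with a two-finger parallel gripper is mounted at the origin on a cart in front of the work surface, level with it; the furniture and walls round the work are solid. World frame = base frame: x ahead of the robot, y to its left, z up, the work surface at z = 0. Lengths are in m, angles in rad, forces in N, time in s.
With the tool pointing down it reaches from about 0.275 to 0.85 m from the base axis. Payload 19 kg.
Tool frame: the origin (TCP) lies between the finger pads; the fingertips stand 8 mm ahead of it and the grasp point (between the pads) lies 11 mm behind it; z points along the fingers, y is the line along which they close (so a half turn about z gives the same grasp; the last joint's range is limited). The gripper opens to 85 mm and grips with 20 to 120 N. Pads are 22 mm wide; open, the fingers measure 114 mm over their backs; the gripper's body (76 mm by 85 mm) begins 54 mm behind the grasp point. The pads swing forward as they close: fully open they stand 13 mm farther back than shut.
Start: joints at [0.991, 0.15, 1.437, -0, 1.554, -0.134], TCP at [0.248, 0.519, 0.239] pointing down, gripper open.
Joint ranges: [-2.8, 2.8], [-0.68, 2.1], [0.12, 2.68], [-1.39, 4.53], [0.16, 2.79], [-2.81, 2.81]. Speed limits (rad/s): [1.89, 1.89, 2.22, 3.01, 3.01, 3.01].

INTERFACE

Orientations are given as a 3x3 rotation matrix whose columns are the frame's x, y, z axes.
In Python, from workcell import monitor, imaging, ctrl, nets gives the robot as it stands. The module is installed in compiled form; this text tells all that it offers.
- The arm moves only by the shell command python3 -m inch 'ROWS'. ROWS is JSON, a list of rows, each an object with "delta_pos": the shift along the world's x, y, z in mm, a list of three; "rot": the turn, a rotation vector about the world's x, y, z in rad, a list of three; "fingers": the finger opening in mm, from 0 to 85.4. A call has 1 to 10 rows; each row shifts and turns the commanded pose from where the row before left it; what a row does not reach is not made up. A row lasts 1/8 s, in which the tool goes at most 62.5 mm and 10.7 degrees, less where a joint would pass 70% of its speed; a pose out of reach is approached as far as the arm can. A call with a gripper value outside its range is refused whole. The fingers move at their own pace and stop on an object; the grip force is fixed at half the most. Time passes only in rows, so rows that do not move let the fingers close. It gives the time, the measured TCP pose, the force, the opening and the grip force at its end, in the units of the state.
- monitor.observe(): the state, without advancing time (a new reading comes with each control period).
- imaging.read_camera(name): name is "scene" or "top"; returns a dict with "image" (420x560x3 uint8, blue, green, red), "vfov" (degrees; the focal length in pixels is half the picture's height over the tangent of half this angle, whatever the lens; pixels are square), "cx", "cy" (the principal point, pixels), "R" (3x3) and "t" (3): a world point X has camera coordinates R X + t. Camera axes: x right, y down, z forward; pixel columns grow to the right and rows downward; lengths in m; the calibration is good to about 2 mm. A picture is of the moment at which its call begins. There is no depth.
- ctrl.sign_off(): hands the job in; it is judged then, once.
Trained networks look in a picture, given as the dict that the camera call returned (one of the last four; its "shot" number tells which), for a name from the list of things; names that differ only in an ending like _2 or _b are one class to them, and where a whole thing is asked for, a point or a joint stands for the part that bears it (a point fixed in the world has none). Each returns a list of dicts, best first, with "score" (0 to 1); they miss things now and then, are a little off and sometimes report something else, mostly with a low value. They report only what shows in the picture. A call takes as long as a camera call. They do not tell look-alikes from the thing itself.
- nets.spot_in(picture, target): "uv" ([column, row] in pixels, amid what is visible of it).
The state is a dict: "time": time; "q": joint angles; "joint_vel": joint speeds; "joint_torque": joint torques, N m; "ee_pos": TCP position; "tcp_rot": TCP orientation; "ft_force": force on the tool from outside, world axes, zero at the start; "ft_torque": the same for the moment, N m; "opening": opening from 0.0 (shut) to 1.0 (fully open); "grasp_force": force on a finger pad.
Only numpy, scipy, OpenCV 4.12 (cv2) and the standard library are available. Lean on these libraries where they do the work, as an engineer would, in place of code of your own. Each camera call takes 0.05 s, during which the arm holds its last target. There are 200 camera calls.

## Working session

There is one attempt and no reset: what is moved stays moved. The work goes in short steps, Python scripts to look and compute and a shell command to move; the robot and the scene stay as the last step left them, time stands still between calls to the robot, and variables do not carry over. Pictures are saved under pics/ and viewed, at most 10 in all, crops included, and the job is handed in when it is done.

```bash
mkdir -p pics
cat > h.py <<'E'
import numpy as np, cv2
from workcell import monitor, imaging, ctrl, nets
def ray(p,uv):
    R=np.array(p["R"]);t=np.array(p["t"]);h=p["image"].shape[0]
    f=h/2/np.tan(np.radians(p["vfov"])/2)
    d=R.T@np.array([(uv[0]-p["cx"])/f,(uv[1]-p["cy"])/f,1.]);return -R.T@t,d
def onz(p,uv,z):
    o,d=ray(p,uv);return o+d*(z-o[2])/d[2]
def proj(p,X):
    R=np.array(p["R"]);t=np.array(p["t"]);h=p["image"].shape[0]
    f=h/2/np.tan(np.radians(p["vfov"])/2);c=R@np.array(X)+t
    return np.array([p["cx"]+f*c[0]/c[2],p["cy"]+f*c[1]/c[2]])
E
python3 - <<'E'
from h import *
np.set_printoptions(precision=3,suppress=True)
s=monitor.observe();print(s["time"],s["ee_pos"],s["tcp_rot"],s["opening"])
ims=[]
for n in("scene","top"):
    p=imaging.read_camera(n);print(n,{k:v for k,v in p.items() if k!="image"});cv2.imwrite(f"pics/{n}0.png",p["image"])
    print("cam",ray(p,(0,0))[0])
    for t in("grinding_jar","mill","mill_socket","dial_axis","dial_press","cup","pepper_tin","keys"):
        print(t,[(np.round(d["uv"]).tolist(),round(d["score"],2),onz(p,d["uv"],0.05)[:2].round(3).tolist()) for d in nets.spot_in(p,t)][:4])
E
```

```text
0.0 [0.248 0.519 0.239] [[-0.902  0.431 -0.001]
 [ 0.431  0.902 -0.001]
 [ 0.    -0.001 -1.   ]] 1.0025361646303828
scene {'vfov': 56.98699050333392, 'cx': 281.7391655242964, 'cy': 206.22108351080954, 'R': array([[ 0.683, -0.731, -0.007],
       [-0.392, -0.358, -0.847],
       [ 0.617,  0.581, -0.531]]), 't': array([-0.209,  0.381,  0.452]), 'shot': 1}
cam [ 0.013 -0.279  0.562]
grinding_jar [([305.0, 203.0], 0.92, [0.659, 0.248]), ([174.0, 218.0], 0.77, [0.395, 0.436]), ([266.0, 203.0], 0.69, [0.592, 0.321])]
mill [([349.0, 231.0], 0.75, [0.631, 0.097]), ([260.0, 274.0], 0.32, [0.398, 0.143])]
mill_socket [([350.0, 229.0], 0.69, [0.64, 0.101])]
dial_axis [([352.0, 232.0], 0.78, [0.635, 0.092]), ([264.0, 277.0], 0.73, [0.395, 0.13])]
dial_press [([348.0, 249.0], 0.91, [0.578, 0.063])]
cup [([237.0, 226.0], 0.91, [0.477, 0.3]), ([346.0, 252.0], 0.34, [0.567, 0.058])]
pepper_tin [([260.0, 277.0], 0.61, [0.392, 0.136])]
keys []
top {'vfov': 43.706369611450555, 'cx': 279.70235365398946, 'cy': 227.57819022043657, 'R': array([[-0.016, -1.   ,  0.013],
       [-0.994,  0.014, -0.111],
       [ 0.11 , -0.014, -0.994]]), 't': array([0.212, 0.551, 1.025]), 'shot': 2}
cam [0.438 0.219 1.077]
grinding_jar [([181.0, 317.0], 0.73, [0.381, 0.398]), ([228.0, 218.0], 0.65, [0.572, 0.306]), ([250.0, 172.0], 0.65, [0.665, 0.261])]
mill [([328.0, 179.0], 0.85, [0.648, 0.106])]
mill_socket [([329.0, 176.0], 0.93, [0.654, 0.105])]
dial_axis [([332.0, 179.0], 0.84, [0.648, 0.097])]
dial_press [([356.0, 207.0], 0.64, [0.592, 0.052])]
cup [([223.0, 256.0], 0.94, [0.499, 0.315])]
pepper_tin [([304.0, 296.0], 0.75, [0.418, 0.158]), ([161.0, 248.0], 0.37, [0.516, 0.437])]
keys [([304.0, 297.0], 0.64, [0.416, 0.159]), ([163.0, 244.0], 0.58, [0.523, 0.434])]
```

View pics/scene0.png

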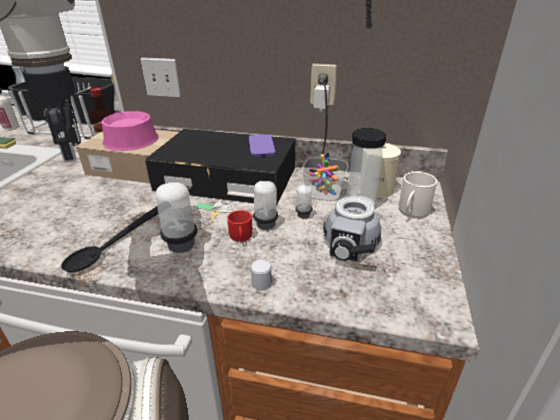

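View pics/top0.png

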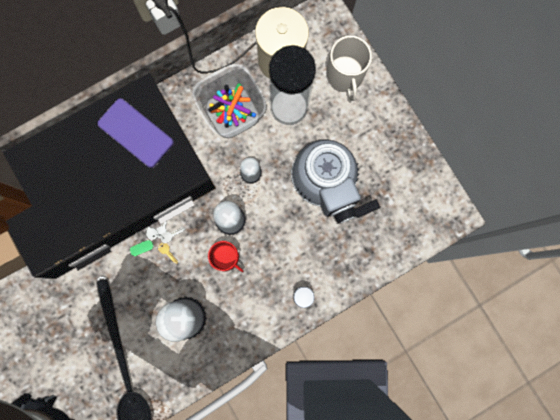

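The three jars sit near scene (174,218), (266,203) and (305,203). By its size the middle one looks like the 119 mm jar. The cup is at (237,226), and the mill is at (352,232) with its wing to the right. Next I'll fit models to the crops.

```bash
cat >> h.py <<'E'
def ring(im,p,c,z,d,o,s,col):
    a=np.linspace(0,2*np.pi,49)
    pts=np.array([(proj(p,[c[0]+d/2*np.cos(t),c[1]+d/2*np.sin(t),z])-o)*s for t in a])
    cv2.polylines(im,[pts.astype(np.int32)],True,col,1)
def seg(im,p,X,o,s,col):
    pts=np.array([(proj(p,x)-o+0.5)*s for x in X]);cv2.polylines(im,[pts.astype(np.int32)],False,col,1)
def crop(p,o,w,h,s): return cv2.resize(p["image"][o[1]:o[1]+h,o[0]:o[0]+w],None,fx=s,fy=s,interpolation=cv2.INTER_CUBIC)
def millov(im,p,c,yaw,o,s,ang=0.4):
    ring(im,p,c,0.096,0.053,o,s,(0,255,0));ring(im,p,c,0.0,0.136,o,s,(0,255,255))
    X=np.array([np.cos(yaw),np.sin(yaw),0]);Y=np.array([-X[1],X[0],0]);C=np.array([c[0],c[1],0]);Z=np.array([0,0,1.])
    P=lambda x,y,z:C+x*X+y*Y+z*Z
    seg(im,p,[P(-.086,.035,.01),P(-.086,.035,.086),P(-.086,-.035,.086),P(-.086,-.035,.01)],o,s,(255,0,255))
    d=-Y*np.cos(ang)+Z*np.sin(ang);n=Y*np.sin(ang)+Z*np.cos(ang)
    for x in(-.094,-.114):
        A=P(x,0,.042);seg(im,p,[A+d*.02+n*.0055,A+d*.07+n*.0055,A+d*.07-n*.0055,A+d*.02-n*.0055],o,s,(0,0,255))
E
cat > ov.py <<'E'
from h import *
import sys
jar=eval(sys.argv[1]);mill=eval(sys.argv[2]);yaw=float(sys.argv[3]);out=sys.argv[4]
T=[]
for n,oj,om in(("scene",(225,160),(310,180)),("top",(180,175),(290,130))):
    p=imaging.read_camera(n)
    w,h,s=95,100,3
    a=crop(p,oj,w,h,s);b=crop(p,om,w,h,s);a0=a.copy();b0=b.copy()
    for z,d in((0,.048),(.024,.061),(.036,.061),(.106,.053)): ring(a,p,jar,z,d,oj,s,(0,255,0))
    ring(a,p,jar,.119,.02,oj,s,(0,0,255))
    millov(b,p,mill,yaw,om,s)
    T.append(np.hstack([a,b] if n=="scene" else [a,b]))
cv2.imwrite(out,cv2.resize(np.vstack(T),(570,600)))
E
python3 ov.py "(.571,.305)" "(.648,.104)" 0.4 pics/ov1.png
```

```text
(no output)
```

View pics/ov1.png

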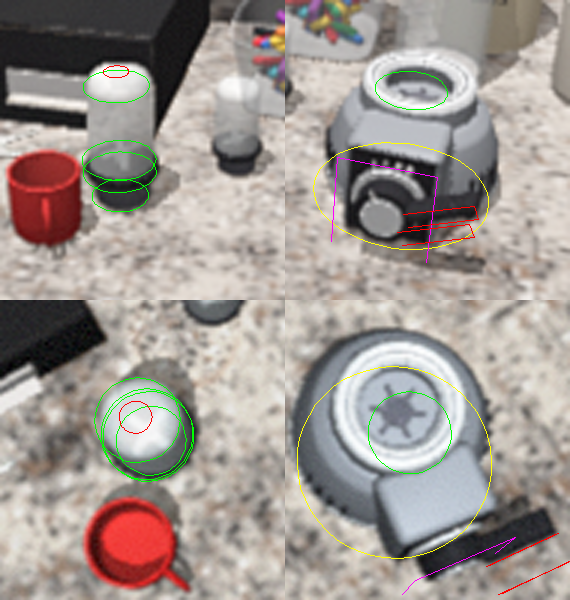

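Run:
```python
from h import *
from scipy.optimize import least_squares
S=imaging.read_camera("scene");T=imaging.read_camera("top")
a=.4;tip=lambda x,n:(x,-.07*np.cos(a)+n*np.sin(a),.042+.07*np.sin(a)+n*np.cos(a))
C=[(T,(0,0,.074),(328.3,166.7)),(S,(0,0,.074),(351.7,211)),(T,tip(-.094,.0055),(376.7,200)),(T,tip(-.114,.0055),(380.3,205.7)),(S,tip(-.114,.0055),(374.3,249.3)),(S,(-.086,.035,.086),(330.7,230.7))]
def r(v):
    c,s=np.cos(v[2]),np.sin(v[2])
    return np.concatenate([proj(p,[v[0]+c*x-s*y,v[1]+s*x+c*y,z])-uv for p,(x,y,z),uv in C])
o=least_squares(r,[.66,.11,.35],loss="soft_l1");print(o.x,r(o.x).round(1).reshape(-1,2))
import subprocess;subprocess.run(["python3","ov.py","(.572,.304)",str(tuple(map(float,o.x[:2]))),str(o.x[2]),"pics/ov2.png"])
```

```text
[0.66618261 0.10979877 0.41339199] [[-1.1  0.8]
 [ 2.   3. ]
 [ 0.  -2.3]
 [ 0.9  1.2]
 [-0.1 -0.6]
 [-0.3 -3.4]]
```

View pics/ov2.png

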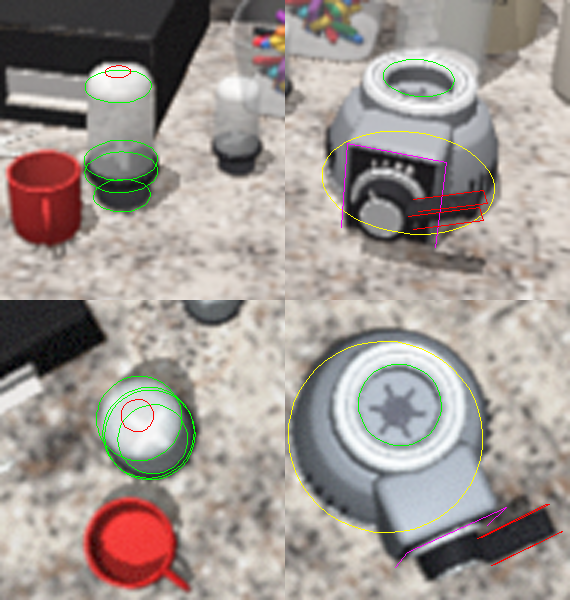

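The jar model matches in both views: the 119 mm jar stands at (0.572, 0.305). The mill socket is at about (0.667, 0.110) with yaw about 0.41. I'll move over the jar with the fingers parallel to the box front.

```bash
python3 -m inch '[{"delta_pos":[40.5,-26.75,0],"rot":[0,0,0.114],"fingers":85},{"delta_pos":[40.5,-26.75,0],"rot":[0,0,0.114],"fingers":85},{"delta_pos":[40.5,-26.75,0],"rot":[0,0,0.114],"fingers":85},{"delta_pos":[40.5,-26.75,0],"rot":[0,0,0.114],"fingers":85},{"delta_pos":[40.5,-26.75,0],"rot":[0,0,0.114],"fingers":85},{"delta_pos":[40.5,-26.75,0],"rot":[0,0,0.114],"fingers":85},{"delta_pos":[40.5,-26.75,0],"rot":[0,0,0.114],"fingers":85},{"delta_pos":[40.5,-26.75,0],"rot":[0,0,0.114],"fingers":85},{"delta_pos":[0,0,0],"rot":[0,0,0],"fingers":85}]'
```

```text
time: 2.33
ee_pos: [0.5741, 0.3026, 0.2384]
tcp_rot: [[-0.894, -0.448, -0.001], [-0.448, 0.894, -0.001], [0.001, -0.001, -1.0]]
ft_force: [-0.3, -0.7, -0.2]
opening: 0.996
grasp_force: 0.0
```

```bash
python3 -m inch '[{"delta_pos":[-1,1,-40],"rot":[0,0,0],"fingers":85},{"delta_pos":[-1,1,-40],"rot":[0,0,0],"fingers":85},{"delta_pos":[0,0,-34],"rot":[0,0,0],"fingers":85},{"delta_pos":[0,0,-30],"rot":[0,0,0],"fingers":85},{"delta_pos":[0,0,-20],"rot":[0,0,0],"fingers":85},{"delta_pos":[0,0,0],"rot":[0,0,0],"fingers":85}]'
python3 ov.py "(.572,.305)" "(.667,.110)" .413 pics/ov3.png
```

```text
time: 3.08
ee_pos: [0.5692, 0.3068, 0.0742]
tcp_rot: [[-0.893, -0.45, -0.002], [-0.45, 0.893, -0.001], [0.002, 0.0, -1.0]]
ft_force: [0.1, 0.7, 0.9]
opening: 1.002
grasp_force: 0.0
```

View pics/ov3.png

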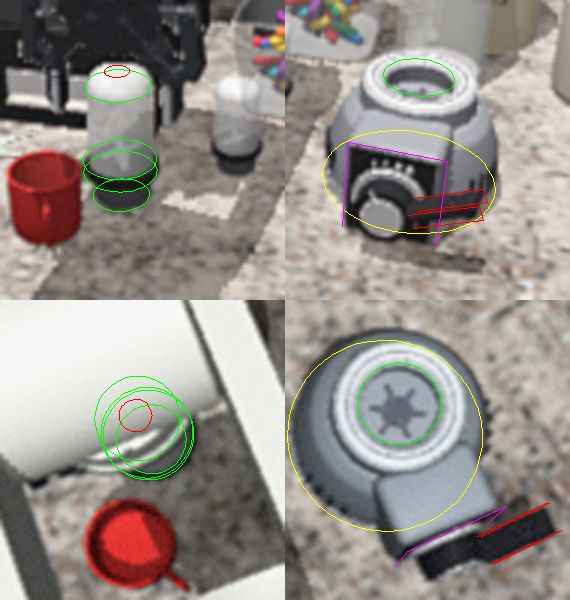

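The jar stands between the open fingers at scene crop (118,130). I'll shift 3 mm and grip.

```bash
python3 -m inch '[{"delta_pos":[2.5,-2,0],"rot":[0,0,0],"fingers":85},{"delta_pos":[0,0,0],"rot":[0,0,0],"fingers":40},{"delta_pos":[0,0,0],"rot":[0,0,0],"fingers":40},{"delta_pos":[0,0,0],"rot":[0,0,0],"fingers":40},{"delta_pos":[0,0,0],"rot":[0,0,0],"fingers":40},{"delta_pos":[0,0,0],"rot":[0,0,0],"fingers":40},{"delta_pos":[0,0,0],"rot":[0,0,0],"fingers":40}]'
```

```text
time: 4.05
ee_pos: [0.5728, 0.3048, 0.0761]
tcp_rot: [[-0.893, -0.449, 0.001], [-0.449, 0.893, 0.0], [-0.001, -0.0, -1.0]]
ft_force: [0.2, -0.9, 5.8]
opening: 0.607
grasp_force: 62.9
```

```bash
python3 -m inch '[{"delta_pos":[0,0,20],"rot":[0,0,0],"fingers":40},{"delta_pos":[0,0,40],"rot":[0,0,0],"fingers":40},{"delta_pos":[0,0,40],"rot":[0,0,0],"fingers":40},{"delta_pos":[0,0,30],"rot":[0,0,0],"fingers":40},{"delta_pos":[24,-49,0],"rot":[0,0,0],"fingers":40},{"delta_pos":[24,-49,0],"rot":[0,0,0],"fingers":40},{"delta_pos":[24,-49,0],"rot":[0,0,0],"fingers":40},{"delta_pos":[22,-47,0],"rot":[0,0,0],"fingers":40},{"delta_pos":[0,0,0],"rot":[0,0,0],"fingers":40},{"delta_pos":[0,0,0],"rot":[0,0,0],"fingers":40}]'
cat > look.py <<'E'
from h import *
import sys
c=eval(sys.argv[1]);b=float(sys.argv[2]);out=sys.argv[3];mill=(.667,.110)
T=[]
for n,o in(("scene",(300,110)),("top",(270,100))):
    p=imaging.read_camera(n);w,h,s=110,150,4
    a=crop(p,o,w,h,s);
    for z,d in((0,.048),(.024,.061),(.036,.061),(.106,.053)): ring(a,p,c,b+z,d,o,s,(0,255,0))
    ring(a,p,mill,.096,.053,o,s,(0,0,255))
    T.append(a)
cv2.imwrite(out,cv2.resize(np.hstack(T),(800,545)))
E
python3 look.py "(.667,.110)" .13 pics/l1.png
```

```text
time: 5.3
ee_pos: [0.6663, 0.111, 0.206]
tcp_rot: [[-0.893, -0.449, 0.0], [-0.449, 0.893, 0.0], [-0.0, 0.0, -1.0]]
ft_force: [-0.3, 0.4, -2.1]
opening: 0.61
grasp_force: 63.5
```

View pics/l1.png

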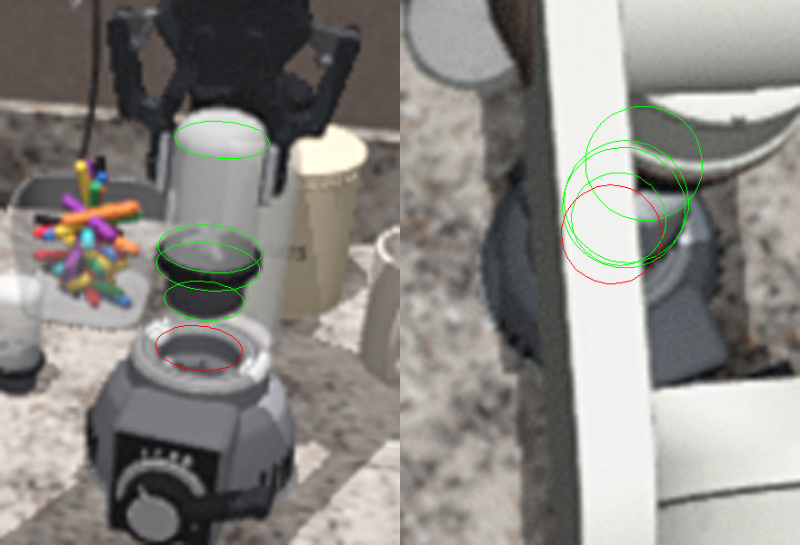

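The jar hangs centred over the bore; the foot is at (203,300) and the bore at (199,348). I'll lower it in small steps.

```bash
python3 -m inch '[{"delta_pos":[0.5,-0.5,-12],"rot":[0,0,0],"fingers":40},{"delta_pos":[0,0,-12],"rot":[0,0,0],"fingers":40},{"delta_pos":[0,0,-8],"rot":[0,0,0],"fingers":40},{"delta_pos":[0,0,-4],"rot":[0,0,0],"fingers":40},{"delta_pos":[0,0,-2],"rot":[0,0,0],"fingers":40},{"delta_pos":[0,0,0],"rot":[0,0,0],"fingers":40}]'
```

```text
time: 6.15
ee_pos: [0.667, 0.1102, 0.1674]
tcp_rot: [[-0.893, -0.449, 0.0], [-0.449, 0.893, -0.0], [-0.0, -0.0, -1.0]]
ft_force: [0.5, -0.4, -1.5]
opening: 0.604
grasp_force: 63.5
```

Underside at about 0.091 m, already inside the lead-in, with no contact force. Continuing.

```bash
python3 -m inch '[{"delta_pos":[0,0,-4],"rot":[0,0,0],"fingers":40},{"delta_pos":[0,0,-4],"rot":[0,0,0],"fingers":40},{"delta_pos":[0,0,-3],"rot":[0,0,0],"fingers":40},{"delta_pos":[0,0,0],"rot":[0,0,0],"fingers":40}]'
```

```text
time: 6.65
ee_pos: [0.6668, 0.1103, 0.1559]
tcp_rot: [[-0.893, -0.449, -0.0], [-0.449, 0.893, -0.0], [0.0, 0.0, -1.0]]
ft_force: [0.0, -0.6, -2.3]
opening: 0.61
grasp_force: 63.5
```

```bash
python3 -m inch '[{"delta_pos":[0,0,-3],"rot":[0,0,0],"fingers":40},{"delta_pos":[0,0,-2],"rot":[0,0,0],"fingers":40},{"delta_pos":[0,0,-1.5],"rot":[0,0,0],"fingers":40},{"delta_pos":[0,0,0],"rot":[0,0,0],"fingers":40}]'
```

```text
time: 7.15
ee_pos: [0.667, 0.1103, 0.1501]
tcp_rot: [[-0.893, -0.45, 0.0], [-0.45, 0.893, -0.0], [-0.0, -0.0, -1.0]]
ft_force: [-0.2, 0.7, 1.7]
opening: 0.608
grasp_force: 63.7
```

```bash
python3 -m inch '[{"delta_pos":[0,0,-1],"rot":[0,0,0],"fingers":40},{"delta_pos":[0,0,0],"rot":[0,0,0],"fingers":40}]'
```

```text
time: 7.4
ee_pos: [0.6672, 0.1104, 0.15]
tcp_rot: [[-0.893, -0.45, 0.001], [-0.45, 0.893, 0.0], [-0.001, -0.001, -1.0]]
ft_force: [-2.4, 0.0, 10.5]
opening: 0.61
grasp_force: 64.5
```

The jar is on the floor at the expected height. Releasing and retreating up.

```bash
python3 -m inch '[{"delta_pos":[0,0,0.8],"rot":[0,0,0],"fingers":40},{"delta_pos":[0,0,0],"rot":[0,0,0],"fingers":80},{"delta_pos":[0,0,0],"rot":[0,0,0],"fingers":80},{"delta_pos":[0,0,0],"rot":[0,0,0],"fingers":80},{"delta_pos":[0,0,0],"rot":[0,0,0],"fingers":80},{"delta_pos":[0,0,15],"rot":[0,0,0],"fingers":80},{"delta_pos":[0,0,30],"rot":[0,0,0],"fingers":80},{"delta_pos":[0,0,45],"rot":[0,0,0],"fingers":80},{"delta_pos":[0,0,0],"rot":[0,0,0],"fingers":80}]'
python3 - <<'E'
from h import *
for C,yw in(((.667,.110),.413),):
  c,s=np.cos(yw),np.sin(yw)
  for a,r in((.4,.056),(-.4,.056),(.4,.06),(-.4,.06)):
    x=-.104;y=-r*np.cos(a)+.0055*np.sin(a);z=.042+r*np.sin(a)+.0055*np.cos(a)
    print(a,r,C[0]+c*x-s*y,C[1]+s*x+c*y,z)
E
```

```text
time: 8.52
ee_pos: [0.668, 0.1104, 0.2448]
tcp_rot: [[-0.893, -0.45, 0.007], [-0.45, 0.893, 0.0], [-0.006, -0.003, -1.0]]
ft_force: [0.3, 1.0, -0.6]
opening: 0.939
grasp_force: 0.0
0.4 0.056 0.5915864558838204 0.022977732050253587 0.06887326263630031
-0.4 0.056 0.5933057175446554 0.019054291796333646 0.02525840829773144
0.4 0.06 0.5930651599660461 0.019603256103978915 0.0704309360055349
-0.4 0.06 0.5947844216268812 0.015679815850058974 0.02370073492849684
```

The jar is released. I'll move over the wing, close the fingers and lean the tool 0.15 rad away from the mill for body clearance.

```bash
python3 -m inch '[{"delta_pos":[-25,-31,0],"rot":[0,0,0],"fingers":80},{"delta_pos":[-25,-31,0],"rot":[0.03,-0.07,0],"fingers":40},{"delta_pos":[-25,-31,0],"rot":[0.03,-0.07,0],"fingers":0},{"delta_pos":[0,0,-30],"rot":[0,0,0],"fingers":0},{"delta_pos":[0,0,-40],"rot":[0,0,0],"fingers":0},{"delta_pos":[0,0,-40],"rot":[0,0,0],"fingers":0},{"delta_pos":[0,0,-25],"rot":[0,0,0],"fingers":0},{"delta_pos":[0,0,0],"rot":[0,0,0],"fingers":0},{"delta_pos":[0,0,0],"rot":[0,0,0],"fingers":0}]'
cat > l2.py <<'E'
from h import *
import sys
T=[]
for n,o in(("scene",(300,140)),("top",(280,120))):
    p=imaging.read_camera(n);w,h,s=110,130,4
    T.append(crop(p,o,w,h,s))
cv2.imwrite(sys.argv[1],cv2.resize(np.hstack(T),(800,473)))
E
python3 l2.py pics/l2.png
```

```text
time: 9.65
ee_pos: [0.5925, 0.0172, 0.106]
tcp_rot: [[-0.882, -0.449, 0.141], [-0.445, 0.894, 0.059], [-0.153, -0.01, -0.988]]
ft_force: [0.2, 1.0, 0.2]
opening: -0.001
grasp_force: 0.0
```

View pics/l2.png

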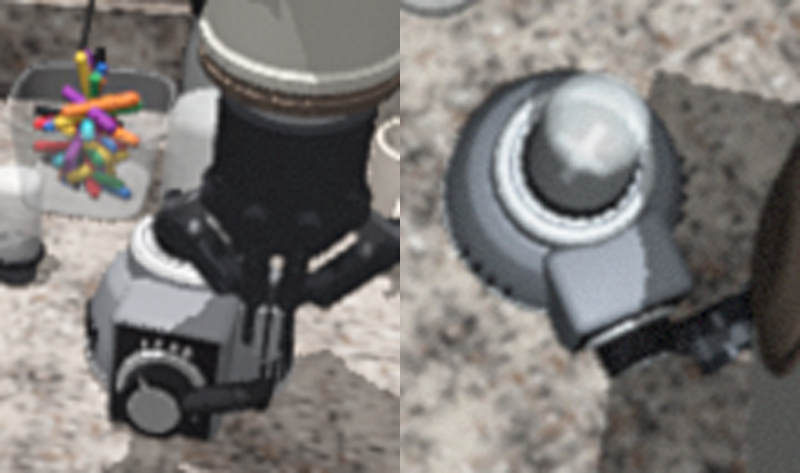

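The tool is over the wing, with its tip at about scene crop (270,375) and the jar well seated. The gripper's closed-finger linkage spreads over the panel housing (180,230), so I'll turn the tool 90° to run the linkage along the mill's x, beside the panel.

```bash
python3 -c "
from h import *;print(monitor.observe()['q'])"
```

```text
[-0.14328974  0.18044503  1.68720182  0.08694008  1.14290808 -2.21128753]
```

```bash
python3 -m inch '[{"delta_pos":[0,0,20],"rot":[0,0,0],"fingers":0},{"delta_pos":[0,0,10],"rot":[0.0246,0.0103,-0.1724],"fingers":0},{"delta_pos":[0,0,0],"rot":[0.0246,0.0103,-0.1724],"fingers":0},{"delta_pos":[0,0,0],"rot":[0.0246,0.0103,-0.1724],"fingers":0},{"delta_pos":[0,0,0],"rot":[0.0246,0.0103,-0.1724],"fingers":0},{"delta_pos":[0,0,0],"rot":[0.0246,0.0103,-0.1724],"fingers":0},{"delta_pos":[0,0,0],"rot":[0.0246,0.0103,-0.1724],"fingers":0},{"delta_pos":[0,0,0],"rot":[0.0246,0.0103,-0.1724],"fingers":0},{"delta_pos":[0,0,0],"rot":[0.0246,0.0103,-0.1724],"fingers":0},{"delta_pos":[0,0,0],"rot":[0.0246,0.0103,-0.1724],"fingers":0}]'
python3 -m inch '[{"delta_pos":[0,0,-25],"rot":[0,0,0],"fingers":0},{"delta_pos":[0,0,-10],"rot":[0,0,0],"fingers":0},{"delta_pos":[0,0,0],"rot":[0,0,0],"fingers":0}]'
python3 l2.py pics/l3.png
```

```text
time: 11.0
ee_pos: [0.5923, 0.0173, 0.1358]
tcp_rot: [[-0.444, 0.884, 0.143], [0.896, 0.44, 0.06], [-0.01, 0.155, -0.988]]
ft_force: [0.2, 0.3, 0.2]
opening: 0.001
grasp_force: 0.0
time: 11.38
ee_pos: [0.5919, 0.0173, 0.0997]
tcp_rot: [[-0.45, 0.882, 0.141], [0.893, 0.446, 0.061], [-0.009, 0.153, -0.988]]
ft_force: [0.7, 0.0, 0.6]
opening: 0.001
grasp_force: 0.0
```

View pics/l3.png

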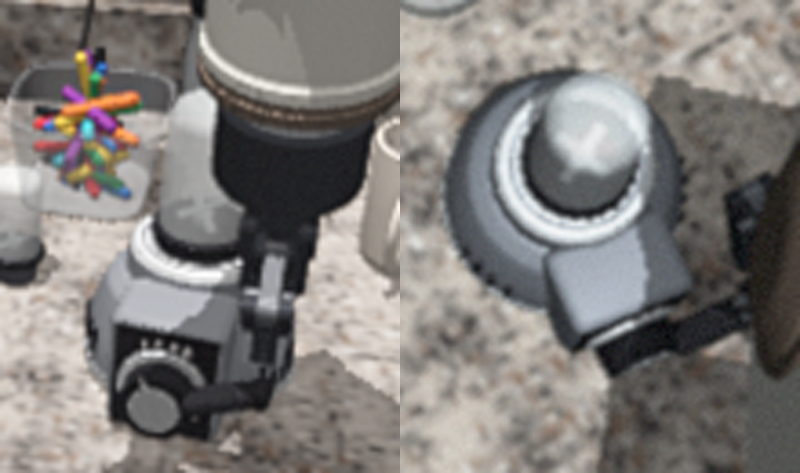

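The linkage now sits clear beside the mill; the tip is at (265,365), just above the wing end at (270,395). Pressing down.

```bash
python3 -m inch '[{"delta_pos":[1,0,-12],"rot":[0,0,0],"fingers":0},{"delta_pos":[0,0,-8],"rot":[0,0,0],"fingers":0},{"delta_pos":[0,0,-5],"rot":[0,0,0],"fingers":0},{"delta_pos":[0,0,-3],"rot":[0,0,0],"fingers":0},{"delta_pos":[0,0,0],"rot":[0,0,0],"fingers":0}]'
python3 -m inch '[{"delta_pos":[0,0,-4],"rot":[0,0,0],"fingers":0},{"delta_pos":[0,0,-4],"rot":[0,0,0],"fingers":0},{"delta_pos":[0,0,-2],"rot":[0,0,0],"fingers":0}]'
```

```text
time: 12.1
ee_pos: [0.5932, 0.017, 0.0714]
tcp_rot: [[-0.449, 0.882, 0.142], [0.893, 0.445, 0.06], [-0.01, 0.154, -0.988]]
ft_force: [2.0, -2.1, 2.7]
opening: -0.0
grasp_force: 1.4
time: 12.48
ee_pos: [0.5938, 0.0167, 0.0622]
tcp_rot: [[-0.449, 0.882, 0.144], [0.893, 0.445, 0.06], [-0.011, 0.155, -0.988]]
ft_force: [1.0, -2.6, 8.1]
opening: -0.0
grasp_force: 3.3
```

```bash
python3 -m inch '[{"delta_pos":[0,0,-4],"rot":[0,0,0],"fingers":0},{"delta_pos":[0,0,-4],"rot":[0,0,0],"fingers":0},{"delta_pos":[0,0,-4],"rot":[0,0,0],"fingers":0},{"delta_pos":[0,0,-4],"rot":[0,0,0],"fingers":0}]'
python3 -m inch '[{"delta_pos":[0,0,-3],"rot":[0,0,0],"fingers":0},{"delta_pos":[0,0,-2],"rot":[0,0,0],"fingers":0},{"delta_pos":[0,0,0],"rot":[0,0,0],"fingers":0}]'
python3 l2.py pics/l4.png
```

```text
time: 12.98
ee_pos: [0.5939, 0.0169, 0.0463]
tcp_rot: [[-0.449, 0.882, 0.144], [0.893, 0.445, 0.06], [-0.011, 0.156, -0.988]]
ft_force: [0.2, -2.8, 14.0]
opening: 0.001
grasp_force: 7.0
time: 13.35
ee_pos: [0.5934, 0.0173, 0.0408]
tcp_rot: [[-0.449, 0.882, 0.143], [0.893, 0.445, 0.061], [-0.01, 0.155, -0.988]]
ft_force: [0.3, -0.3, 6.2]
opening: -0.003
grasp_force: 3.2
```

View pics/l4.png

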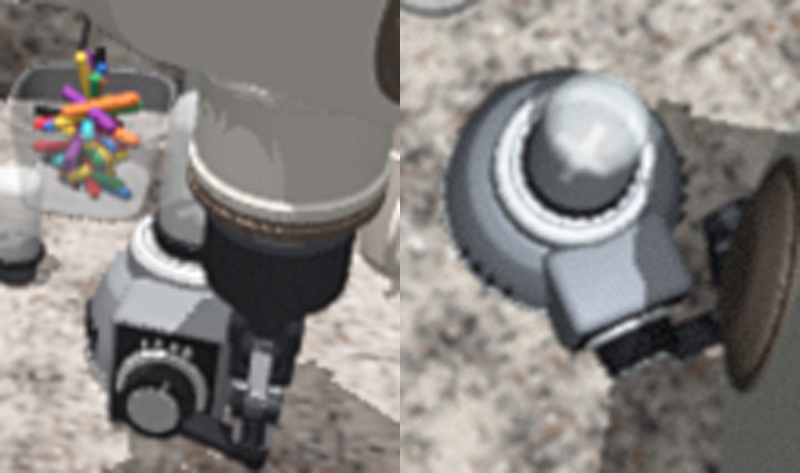

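At this point the wing is below level, at (225,440), and the force drop suggests it is past the second click. Continuing in small steps.

```bash
python3 -m inch '[{"delta_pos":[0,0,-2],"rot":[0,0,0],"fingers":0},{"delta_pos":[0,0,0],"rot":[0,0,0],"fingers":0}]' | grep -E "ee|ft"
python3 -m inch '[{"delta_pos":[0,0,-2],"rot":[0,0,0],"fingers":0},{"delta_pos":[0,0,0],"rot":[0,0,0],"fingers":0}]'| grep -E "ee|ft"
python3 -m inch '[{"delta_pos":[0,0,-2],"rot":[0,0,0],"fingers":0},{"delta_pos":[0,0,0],"rot":[0,0,0],"fingers":0}]'| grep -E "ee|ft"
```

```text
ee_pos: [0.5932, 0.0176, 0.0387]
ft_force: [0.9, 2.0, 6.0]
ee_pos: [0.5932, 0.0176, 0.0367]
ft_force: [-0.1, 2.0, 6.7]
ee_pos: [0.5933, 0.0176, 0.0349]
ft_force: [0.3, 1.4, 8.6]
```

```bash
for i in 1; do python3 -m inch '[{"delta_pos":[0,0,-1],"rot":[0,0,0],"fingers":0},{"delta_pos":[0,0,0],"rot":[0,0,0],"fingers":0}]' | grep -E "ee|ft"; done
python3 -m inch '[{"delta_pos":[0,0,-1],"rot":[0,0,0],"fingers":0},{"delta_pos":[0,0,0],"rot":[0,0,0],"fingers":0}]'| grep -E "ee|ft"
python3 -m inch '[{"delta_pos":[0,0,-1],"rot":[0,0,0],"fingers":0},{"delta_pos":[0,0,0],"rot":[0,0,0],"fingers":0}]'| grep -E "ee|ft"
```

```text
ee_pos: [0.5935, 0.0176, 0.0342]
ft_force: [-1.1, 2.0, 12.2]
ee_pos: [0.5935, 0.0176, 0.0333]
ft_force: [-0.6, 3.1, 12.2]
ee_pos: [0.5934, 0.0174, 0.0322]
ft_force: [0.2, 0.4, 10.6]
```

```bash
python3 -m inch '[{"delta_pos":[0,0,-1],"rot":[0,0,0],"fingers":0},{"delta_pos":[0,0,0],"rot":[0,0,0],"fingers":0}]' | grep -E "ee|ft"
python3 -m inch '[{"delta_pos":[0,0,-1],"rot":[0,0,0],"fingers":0},{"delta_pos":[0,0,0],"rot":[0,0,0],"fingers":0}]'| grep -E "ee|ft"
python3 l2.py pics/l5.png
python3 - <<'E'
import cv2;i=cv2.imread("pics/l5.png")
cv2.imwrite("pics/l5c.png",cv2.resize(i[290:473,90:300],None,fx=2.8,fy=2.8,interpolation=cv2.INTER_CUBIC))
E
```

```text
ee_pos: [0.5935, 0.0175, 0.0313]
ft_force: [-1.9, 2.0, 12.0]
ee_pos: [0.5937, 0.0176, 0.0308]
ft_force: [-3.2, 2.7, 18.9]
```

View pics/l5c.png

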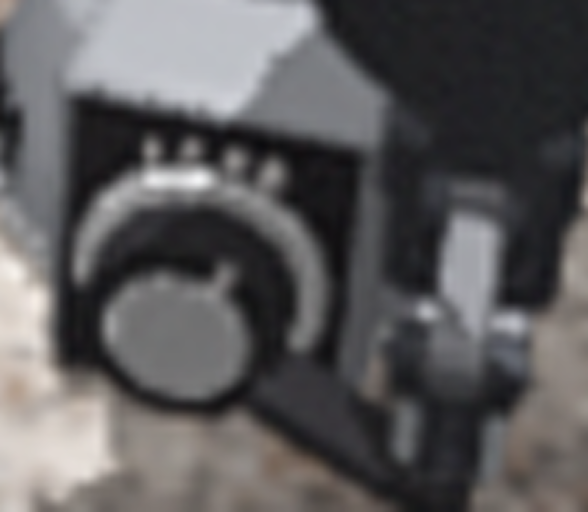

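The dial line at (230,270) points to the last dot, and the force rise marks the hard stop. I'll back off a touch and hold for 2.5 s.

```bash
python3 -m inch '[{"delta_pos":[0,0,0.8],"rot":[0,0,0],"fingers":0},{"delta_pos":[0,0,0],"rot":[0,0,0],"fingers":0},{"delta_pos":[0,0,0],"rot":[0,0,0],"fingers":0},{"delta_pos":[0,0,0],"rot":[0,0,0],"fingers":0},{"delta_pos":[0,0,0],"rot":[0,0,0],"fingers":0},{"delta_pos":[0,0,0],"rot":[0,0,0],"fingers":0},{"delta_pos":[0,0,0],"rot":[0,0,0],"fingers":0},{"delta_pos":[0,0,0],"rot":[0,0,0],"fingers":0},{"delta_pos":[0,0,0],"rot":[0,0,0],"fingers":0},{"delta_pos":[0,0,0],"rot":[0,0,0],"fingers":0}]'
python3 -m inch '[{"delta_pos":[0,0,0],"rot":[0,0,0],"fingers":0},{"delta_pos":[0,0,0],"rot":[0,0,0],"fingers":0},{"delta_pos":[0,0,0],"rot":[0,0,0],"fingers":0},{"delta_pos":[0,0,0],"rot":[0,0,0],"fingers":0},{"delta_pos":[0,0,0],"rot":[0,0,0],"fingers":0},{"delta_pos":[0,0,0],"rot":[0,0,0],"fingers":0},{"delta_pos":[0,0,0],"rot":[0,0,0],"fingers":0},{"delta_pos":[0,0,0],"rot":[0,0,0],"fingers":0},{"delta_pos":[0,0,0],"rot":[0,0,0],"fingers":0},{"delta_pos":[0,0,0],"rot":[0,0,0],"fingers":0}]'
python3 -m inch '[{"delta_pos":[0,0,0],"rot":[0,0,0],"fingers":0},{"delta_pos":[0,0,0],"rot":[0,0,0],"fingers":0},{"delta_pos":[0,0,0],"rot":[0,0,0],"fingers":0},{"delta_pos":[0,0,0],"rot":[0,0,0],"fingers":0}]'
```

```text
time: 16.8
ee_pos: [0.5935, 0.0175, 0.0311]
tcp_rot: [[-0.449, 0.882, 0.143], [0.893, 0.445, 0.061], [-0.01, 0.155, -0.988]]
ft_force: [-1.1, -0.0, 12.5]
opening: -0.001
grasp_force: 5.5
time: 18.05
ee_pos: [0.5935, 0.0175, 0.0312]
tcp_rot: [[-0.449, 0.882, 0.143], [0.893, 0.445, 0.061], [-0.01, 0.155, -0.988]]
ft_force: [-0.6, 1.1, 13.5]
opening: 0.005
grasp_force: 5.5
time: 18.55
ee_pos: [0.5935, 0.0175, 0.0311]
tcp_rot: [[-0.45, 0.882, 0.143], [0.893, 0.446, 0.061], [-0.01, 0.155, -0.988]]
ft_force: [-1.3, 1.6, 14.1]
opening: -0.001
grasp_force: 5.5
```

```bash
python3 -c "
from h import *;print(ctrl.sign_off())"
```

```text
the job is handed in; nothing more can be done
None
```

The jar is standing in the mill socket, fully home and released. The dial was held at the third click for about 3 s and was still being held when I handed the job in, at about 19 s on the robot's clock.

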